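Time a shaft collar to the drive's flat and hold it for the set screw

TASK

Make the carousel drive safe by pressing its stop button right down and letting it spring back; then feel for the milled flat on its upright shaft with the fingers, grip the shaft on that flat and turn it until the flat squarely faces the front of the drive, where a hex key can get at it. Slide the loose collar over the shaft with its set screw facing square onto the flat, and hold it level halfway up the flat, not resting on anything. Finish while still holding the collar there in the gripper so that the screw can be tightened, and leave the beaker, the dropper bottle and the hex key where they are.

Things in the scene. Friction and masses are not known exactly. Their poses are not given: they have to be found in the camera images.
- drive: the carousel drive, fixed: a low white case 160 mm deep (x), 120 mm wide (y), its top plate 58 mm above the worktop. Origin at the centre of its underside; -x is its front (speed knob, blank plate). The upright shaft stands at x = +20 mm, y = 0 in a boss whose top is 66 mm above the worktop; the stop button is near the front edge of the top, at x = -55 mm, y = +30 mm
- stop_button (a joint): the stop button, in m: 0 is up, 0.006 is fully down; spring-loaded, starts to move at 1.5 N and needs 5 N to be fully down; comes back up by itself
- stop_button_top (a point): centre of the top face of the stop button, a plain grey round push button 24 mm in diameter in a dark steel ring 40 mm across; its top is 80 mm above the worktop when up
- shaft (a joint): turn of the upright shaft in its drive, in rad, anticlockwise seen from above is positive: at 0 the flat squarely faces the front (-x) of the drive. At the start it stands 0.6 to 1.5 rad to the positive side. A light gear friction (0.06 N m) keeps it where it is left
- shaft_flat (a point): the flat on the 16 mm steel shaft; origin at the centre of its face, 4.5 mm off the shaft axis, 112 mm above the worktop; it faces -x, z is up. It is 13 mm wide and runs from 92 mm above the worktop up to the shaft's end at 132 mm; below it the shaft is round. Between the fingers the shaft is 12.5 mm across the flat, 16 mm elsewhere; fingertips must be above 92 mm to feel it
- shaft_end (a point): centre of the upper end of the shaft, on its axis, 132 mm above the worktop; the end has a 2 mm chamfer
- collar: the loose steel shaft collar: ring of 36 mm outer diameter, 16 mm high, 18 mm bore, lying flat on the worktop; origin at the centre of its underside, z up along the bore; its set screw stands out to -x by 8 mm. The screw's 6 mm thick point stands 3 mm into the bore, so the collar goes down over the shaft only with the screw over the flat and not over the round side
- collar_mid (a point): centre of the collar's bore, 8 mm above its underside
- collar_screw (a point): outer end of the set screw's head (dark, 8 mm in diameter), 26 mm from the collar's axis at half its height; the direction from collar_mid to here is the direction the screw stands out
- beaker_1: bystander: small clear plastic beaker, 55 mm wide, 51 mm high; origin at the centre of its underside
- dropper: bystander: amber dropper bottle with a black rubber teat, 33 mm wide, 94 mm high; origin at the centre of its underside
- hex_key: bystander: L-shaped dark steel hex key, 5 mm thick, 90 mm long with a 26 mm short leg, lying in front of the drive; origin at the middle of its long leg
There are look-alikes about, which are no part of the job. Several things look just like the collar: the one meant starts farthest to the robot's right.

How it is judged:
By the outcome, as a careful person would: the job done as asked, in the order asked, and still so for the second after the job is handed in, while the arm keeps its last pose, push and grip.
It also fails if it takes over 61 s, if anything falls off the work surface, if the arm or the gripper's body presses on something with over 40 N, if the wrist force passes 120 N, or if a joint passes its speed limit or range.

ROBOT

A 7-joint arm with a two-finger parallel gripper is mounted at the origin on a cart in front of the work surface, level with it; the furniture and walls round the work are solid. World frame = base frame: x ahead of the robot, y to its left, z up, the work surface at z = 0. Lengths are in m, angles in rad, forces in N, time in s.
With the tool pointing down it reaches from about 0.425 to 0.875 m from the base axis. Payload 4.7 kg.
Tool frame: the origin (TCP) lies between the finger pads; the fingertips stand 22 mm ahead of it and the grasp point (between the pads) lies 3 mm ahead of it; z points along the fingers, y is the line along which they close (so a half turn about z gives the same grasp; the last joint's range is limited). The gripper opens to 87 mm and grips with 3 to 60 N. Pads are 19 mm wide; open, the fingers measure 117 mm over their backs; the gripper's body (75 mm by 190 mm) begins 51 mm behind the grasp point.
Start: joints at [1.176, 0.321, -0.07, 1.45, 0.023, 1.371, -0.057], TCP at [0.258, -0.596, 0.245] pointing down, gripper open.
Joint ranges: [-2.86, 2.86], [-0.3, 2.09], [-1.38, 1.24], [0.06, 2.45], [-1.56, 4.7], [0.09, 2.05], [-2.69, 2.69]. Speed limits (rad/s): [2.57, 2.57, 3.14, 3.14, 3.14, 3.14, 3.14].

INTERFACE

Orientations are given as a rotation vector (axis times angle).
In Python, from bench import ctrl gives the robot as it stands. The module is installed in compiled form; this text tells all that it offers.
- The arm moves only by the tool send_rows, never from a script. Its argument "motion" is a list of rows, each an object with "claw": the opening, from -1 (shut) to 1 (fully open); "slide": the shift along the tool's x, y, z in mm, a list of three; "delta_rot": the turn, a rotation vector about the tool's x, y, z in rad, a list of three. In form: [{"claw": claw, "slide": [x, y, z], "delta_rot": [ax, ay, az]}, ...]. A call has 1 to 5 rows; each row is the pose to reach, as a shift and turn from the pose commanded when the call began, along the tool's axes at that moment; what a row does not reach only later rows make up. A row lasts 1/10 s, in which the tool goes at most 50 mm and 8.59 degrees, less where a joint would pass 70% of its speed; a pose out of reach is approached as far as the arm can. A call with a gripper value outside its range is refused whole. The fingers move at their own pace and stop on an object; "grip_force" is the grip in N (left out, the last holds). Time passes only in rows, so rows that repeat a pose let the fingers close. It gives the time, the measured TCP pose, the force, the opening and the grip force at its end, in the units of the state.
- ctrl.get_state(): the state, without advancing time (a new reading comes with each control period).
- ctrl.get_image(name): name is "scene" or "side" or "wrist"; returns a dict with "color" (480x640x3 uint8, blue, green, red), "fx", "fy", "cx", "cy" (pixels), "k1" (the pictures are not rectified: a ray, as slopes to the right and down, at radius r is drawn at 1 + k1 r^2 times it, then the intrinsics apply), "pose" (4x4, takes a point from camera to world coordinates). Camera axes: x right, y down, z forward; pixel columns grow to the right and rows downward; lengths in m; the calibration is good to about 2 mm. A picture is of the moment at which its call begins. There is no depth.
- ctrl.close_job(): hands the job in; it is judged then, once.
The state is a dict: "time": time; "joint_positions": joint angles; "qd": joint speeds; "joint_torque": joint torques, N m; "position": TCP position; "tool_rot": TCP orientation; "ft_force": force on the tool from outside, world axes, zero at the start; "torque": the same for the moment, N m; "grip_width": opening from 0.0 (shut) to 1.0 (fully open); "grip_force": force on a finger pad.
Only numpy, scipy, OpenCV 4.12 (cv2) and the standard library are available. Lean on these libraries where they do the work, as an engineer would, in place of code of your own. Each camera call takes 0.05 s, during which the arm holds its last target. There are 200 camera calls.

## Working session

There is one attempt and no reset: what is moved stays moved. The work goes in short steps, Python scripts to look and compute and a tool call to move; the robot and the scene stay as the last step left them, time stands still between calls to the robot, and variables do not carry over. Pictures are saved under pics/ and viewed, at most 10 in all, crops included, and the job is handed in when it is done.

Besides the shell and the picture viewer there is one more tool, called by a JSON object that holds its "method" and its "body", one argument or row to a line. send_rows: Moves the arm, as the interface text tells. Its arguments: {"type":"object","properties":{"motion":{"type":"array","items":{"type":"object","properties":{"claw":{"type":"number"},"slide":{"type":"array","items":{"type":"number"}},"delta_rot":{"type":"array","items":{"type":"number"}}}}},"grip_force":{"type":"number"}},"required":["motion"]}

```bash
mkdir -p pics; cat > h.py <<'E'
import numpy as np, cv2
from scipy.spatial.transform import Rotation as R
from bench import ctrl
def snap(n,f):
    d=ctrl.get_image(n); cv2.imwrite('pics/'+f+'.png',d['color'])
    np.savez('pics/'+f+'.npz',**{k:v for k,v in d.items() if k!='color'}); return d
def ray(d,u,v):
    q=np.array([(u-d['cx'])/d['fx'],(v-d['cy'])/d['fy']]); p=q.copy()
    for _ in range(20): p=q/(1+d['k1']*(p@p))
    T=np.array(d['pose']); r=T[:3,:3]@np.array([p[0],p[1],1]); return T[:3,3],r/np.linalg.norm(r)
def onz(d,u,v,z):
    o,r=ray(d,u,v); return o+r*(z-o[2])/r[2]
def proj(d,P):
    T=np.array(d['pose']); c=T[:3,:3].T@(np.array(P)-T[:3,3]); p=c[:2]/c[2]; p=p*(1+d['k1']*(p@p))
    return float(d['fx']*p[0]+d['cx']),float(d['fy']*p[1]+d['cy'])
def st():
    s=ctrl.get_state(); print({k:np.round(s[k],4).tolist() for k in ['time','position','tool_rot','ft_force','grip_width','grip_force','joint_positions']})
    print(np.round(R.from_rotvec(s['tool_rot']).as_matrix(),3).tolist()); return s
E
python3 - <<'E'
from h import *
for n in ['scene','side','wrist']:
    d=snap(n,n+'0'); print(n,np.round(d['pose'],3).tolist(),d['fx'],d['k1'])
st()
E
```

```text
scene [[-0.594, -0.541, 0.595, -0.041], [-0.804, 0.403, -0.436, 0.397], [-0.004, -0.738, -0.675, 0.75], [0.0, 0.0, 0.0, 1.0]] 518.7410528292675 0.047228420167786354
side [[0.997, 0.038, -0.061, 0.577], [0.071, -0.627, 0.776, -0.836], [-0.009, -0.778, -0.628, 0.801], [0.0, 0.0, 0.0, 1.0]] 603.301018478013 -0.050669325605575716
wrist [[0.397, -0.876, -0.273, 0.334], [-0.918, -0.38, -0.116, -0.565], [-0.002, 0.297, -0.955, 0.384], [0.0, 0.0, 0.0, 1.0]] 398.81858176863466 -0.040007336841299736
{'time': 0.15, 'position': [0.2582, -0.5961, 0.2437], 'tool_rot': [-3.0748, -0.6374, 0.0006], 'ft_force': [0.0634, 0.248, 0.0514], 'grip_width': 0.999, 'grip_force': 0.0, 'joint_positions': [1.1761, 0.3217, -0.0701, 1.4514, 0.0226, 1.3708, -0.0569]}
[[0.918, 0.398, -0.001], [0.398, -0.918, 0.001], [-0.0, -0.001, -1.0]]
```

View pics/scene0.png

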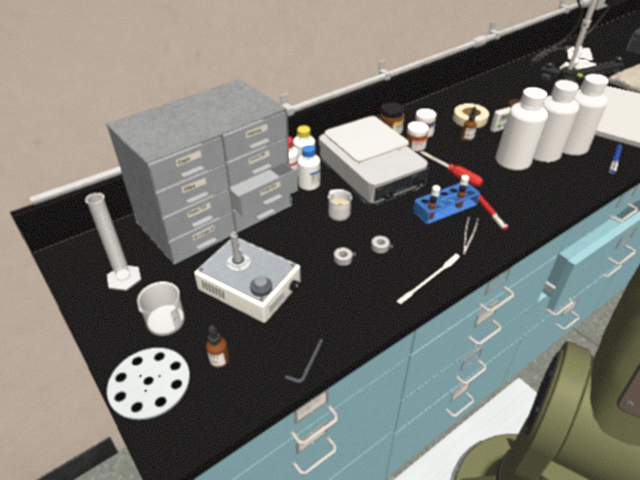

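View pics/side0.png

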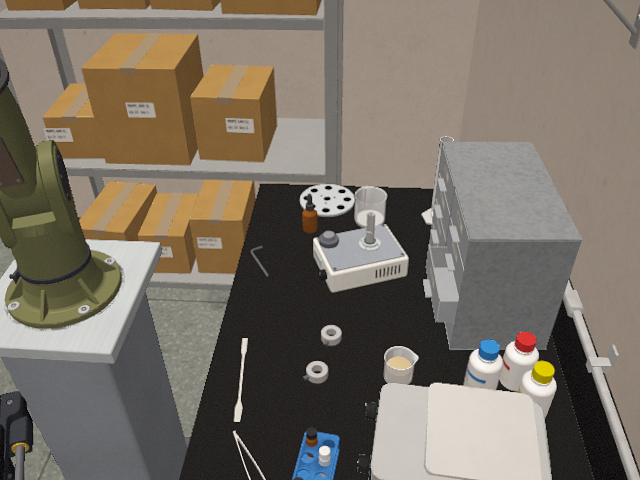

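The scene view shows the drive with its shaft near (237,250), the button near (261,285), and collars at (344,256) and (381,244). In the side view the target collar, farthest to the right, is at (317,372). Next I'll enlarge these areas.

```bash
python3 - <<'E'
from h import *
a=cv2.imread('pics/scene0.png');b=cv2.imread('pics/side0.png')
f=lambda i,x,y,w,h,s:cv2.resize(i[y:y+h,x:x+w],None,fx=s,fy=s,interpolation=cv2.INTER_CUBIC)
m=np.zeros((600,800,3),np.uint8)
m[:360,:400]=f(a,190,230,100,90,4)[:360,:400]   # 4x? 
m[:360,400:]=f(b,310,205,100,90,4)
m[360:600,:400]=f(a,350,226,50,30,8)
m[360:600,400:]=f(b,295,355,50,30,8)
cv2.imwrite('pics/m1.png',m)
E
```

```text
(no output)
```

View pics/m1.png

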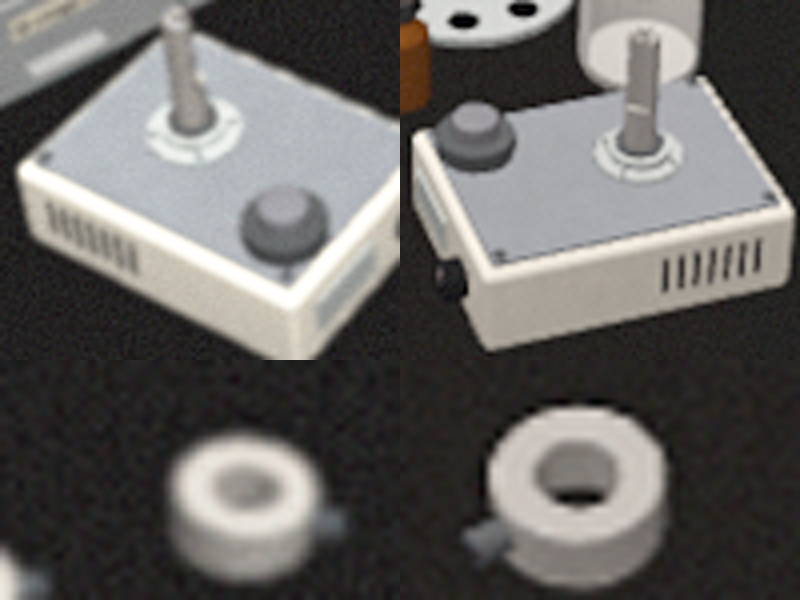

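The enlarged mosaic shows these pixel positions:

| Feature | Scene | Side |
|---|---|---|
| Shaft end | (234,234) | (371.2,213.5) |
| Button top | (262,280.8) | (330.2,233.3) |
| Collar top | (380.9,241.9) | (317.2,369) |
| Collar screw | (391.9,246.3) | (305.5,378) |

```bash
python3 - <<'E'
from h import *
a=dict(np.load('pics/scene0.npz'));b=dict(np.load('pics/side0.npz'))
def both(n,pa,pb,z):
    A=onz(a,*pa,z);B=onz(b,*pb,z);print(n,A.round(4)[:2],B.round(4)[:2]);return (A+B)[:2]/2
s=both('shaft',(234,234),(371.2,213.5),.132)
k=both('btn',(262,280.8),(330.2,233.3),.08)
c=both('col',(380.9,241.9),(317.2,369),.016)
w=both('scr',(391.9,246.3),(305.5,378),.008)
d=k-s; print(np.hypot(*d), 'yaw',np.arctan2(d[1],d[0])-np.arctan2(.03,-.075))
# top plate corners yaw check
P=[onz(a,(46/4)+190,160/4+230,.058),onz(a,285/4+190,275/4+230,.058)]
P2=[onz(b,100/4+310,257/4+205,.058),onz(b,(768-400)/4+310,197/4+205,.058)]
for p in (P,P2): print(p[0].round(4),p[1].round(4),np.arctan2(*(p[1]-p[0])[[1,0]]))
print('collar screw dir',np.arctan2(*(w-c)[::-1]),np.hypot(*(w-c)))
E
```

```text
shaft [0.5997 0.1038] [0.5994 0.1058]
btn [0.5167 0.1016] [0.5211 0.107 ]
col [ 0.5159 -0.1843] [ 0.5168 -0.1826]
scr [ 0.4982 -0.1999] [ 0.4982 -0.1964]
0.08067403703082987 yaw -5.896825757541237
[0.6252 0.1671 0.058 ] [0.4994 0.1159 0.058 ] -2.75453086085761
[0.5351 0.0248 0.058 ] [0.6625 0.0773 0.058 ] 0.3905147617931031
collar screw dir -2.460565054071963 0.023306867995701464
```

```bash
python3 - <<'E'
from h import *
a=dict(np.load('pics/scene0.npz'));b=dict(np.load('pics/side0.npz'))
print('cab foot scene L,R',onz(a,177,256,0).round(3),onz(a,297,195,0).round(3))
print('cab foot side near corner',onz(b,445,347,0).round(3))
L=onz(a,177,256,0)
for z in (.15,.2,.25,.3): print(z,proj(a,[L[0],L[1],z]))
print('drawer front bottom side',[onz(b,430,293,z).round(3) for z in (.05,.1,.15)])
print('beaker',onz(a,163,325,0).round(3),'dropper',onz(a,218,362,0).round(3),onz(b,309,230,0).round(3))
print('hexkey',onz(a,305,375,0).round(3),'cyl',onz(a,124,283,0).round(3),'col2',onz(a,344,256,.012).round(3))
E
```

```text
cab foot scene L,R [0.747 0.17  0.   ] [ 0.768 -0.148  0.   ]
cab foot side near corner [ 0.737 -0.106  0.   ]
0.15 (162.30580823795967, 198.51716364028204)
0.2 (156.6459869951255, 176.55325559475602)
0.25 (150.5235768971215, 152.901621261119)
0.3 (143.87583672197624, 127.34393430019884)
drawer front bottom side [array([ 0.711, -0.021,  0.05 ]), array([ 0.702, -0.076,  0.1  ]), array([ 0.693, -0.13 ,  0.15 ])]
beaker [0.598 0.268 0.   ] dropper [0.469 0.226 0.   ] [0.468 0.221 0.   ]
hexkey [0.36  0.123 0.   ] cyl [ 0.739  0.285 -0.   ] col2 [ 0.532 -0.099  0.012]
```

```bash
cat >> h.py <<'E'
def Rd(az):
    c,s=np.cos(az),np.sin(az); return np.array([[c,s,0],[s,-c,0],[0,0,-1.]])
def az(s): 
    m=R.from_rotvec(s['tool_rot']).as_matrix(); return np.arctan2(m[1,0],m[0,0])
def plan(p,a,n=1,s=None):
    "n calls from present pose to pos p (world), tool-x azimuth a; a may exceed pi, turned from current the short/stated way"
    s=s or ctrl.get_state(); p0=np.array(s['position']);a0=az(s)
    R0=R.from_rotvec(s['tool_rot']).as_matrix(); p=np.array(p)
    while a-a0>np.pi*1.02: a-=2*np.pi
    while a-a0<-np.pi*1.02: a+=2*np.pi
    for i in range(1,n+1):
        pi=p0+(p-p0)*1/(n-i+1); ai=a0+(a-a0)/(n-i+1); R1=Rd(ai)
        print(i,'slide',(R0.T@(pi-p0)*1e3).round(1).tolist(),'rot',R.from_matrix(R0.T@R1).as_rotvec().round(4).tolist())
        p0,a0,R0=pi,ai,R1
E
python3 - <<'E'
from h import *
plan([.519,.104,.20],3.01,4)
E
```

```text
1 slide [129.4, -134.7, 11.1] rot [-0.0015, -0.0004, -0.6503]
2 slide [184.5, -28.8, 10.9] rot [0.0, 0.0, -0.6503]
3 slide [164.3, 88.8, 10.9] rot [0.0, 0.0, -0.6503]
4 slide [77.1, 170.1, 10.9] rot [0.0, 0.0, -0.6503]
```

{"method": "send_rows", "body": {
  "motion": [
    {"claw": -1, "slide": [26, -27, 2], "delta_rot": [0, 0, -0.13]},
    {"claw": -1, "slide": [52, -54, 4], "delta_rot": [0, 0, -0.26]},
    {"claw": -1, "slide": [78, -81, 7], "delta_rot": [0, 0, -0.39]},
    {"claw": -1, "slide": [104, -108, 9], "delta_rot": [0, 0, -0.52]},
    {"claw": -1, "slide": [129, -135, 11], "delta_rot": [0, 0, -0.65]}
  ],
  "grip_force": 10
}}

```text
time: 0.65
position: [0.3234, -0.4196, 0.2332]
tool_rot: [-2.707, -1.594, 0.0]
ft_force: [1.2, -1.0, -0.0]
grip_width: 0.631
grip_force: 0.0
```

{"method": "send_rows", "body": {
  "motion": [
    {"claw": -1, "slide": [37, -6, 2], "delta_rot": [0, 0, -0.13]},
    {"claw": -1, "slide": [74, -12, 4], "delta_rot": [0, 0, -0.26]},
    {"claw": -1, "slide": [111, -17, 7], "delta_rot": [0, 0, -0.39]},
    {"claw": -1, "slide": [148, -23, 9], "delta_rot": [0, 0, -0.52]},
    {"claw": -1, "slide": [185, -29, 11], "delta_rot": [0, 0, -0.65]}
  ]
}}

```text
time: 1.15
position: [0.3886, -0.2442, 0.2223]
tool_rot: [-2.057, -2.375, 0.0]
ft_force: [0.4, 0.3, -0.4]
grip_width: 0.174
grip_force: 0.0
```

{"method": "send_rows", "body": {
  "motion": [
    {"claw": -1, "slide": [33, 18, 2], "delta_rot": [0, 0, -0.13]},
    {"claw": -1, "slide": [66, 36, 4], "delta_rot": [0, 0, -0.26]},
    {"claw": -1, "slide": [99, 53, 7], "delta_rot": [0, 0, -0.39]},
    {"claw": -1, "slide": [132, 71, 9], "delta_rot": [0, 0, -0.52]},
    {"claw": -1, "slide": [164, 89, 11], "delta_rot": [0, 0, -0.65]}
  ]
}}

```text
time: 1.65
position: [0.4541, -0.0696, 0.2114]
tool_rot: [1.191, 2.907, -0.001]
ft_force: [0.4, -0.5, -0.0]
grip_width: 0.007
grip_force: 0.0
```

```bash
python3 - <<'E'
from h import *
st(); plan([.519,.104,.13],3.01,1)
E
```

```text
{'time': 1.65, 'position': [0.4541, -0.0696, 0.2114], 'tool_rot': [1.1906, 2.907, -0.0008], 'ft_force': [0.356, -0.4572, -0.0116], 'grip_width': 0.0072, 'grip_force': 0.0, 'joint_positions': [0.7261, -0.0517, -0.607, 1.9282, -0.0304, 1.2559, 0.9225]}
[[-0.713, 0.701, 0.0], [0.701, 0.713, -0.001], [-0.0, -0.0, -1.0]]
1 slide [75.5, 169.3, 81.3] rot [-0.0005, 0.0003, -0.6458]
```

{"method": "send_rows", "body": {
  "motion": [
    {"claw": -1, "slide": [15, 34, 16], "delta_rot": [0, 0, -0.13]},
    {"claw": -1, "slide": [30, 68, 33], "delta_rot": [0, 0, -0.26]},
    {"claw": -1, "slide": [45, 102, 49], "delta_rot": [0, 0, -0.39]},
    {"claw": -1, "slide": [60, 135, 65], "delta_rot": [0, 0, -0.52]},
    {"claw": -1, "slide": [75.5, 169.3, 81.3], "delta_rot": [0, 0, -0.646]}
  ]
}}

```text
time: 2.15
position: [0.5202, 0.1031, 0.1296]
tool_rot: [0.207, 3.134, -0.001]
ft_force: [0.1, 0.1, 0.7]
grip_width: 0.002
grip_force: 0.0
```

```bash
python3 - <<'E'
from h import *
st(); plan([.519,.104,.102],3.01,1)
d=snap('wrist','w1'); snap('scene','s1')
print(proj(d,[.5996,.105,.132]),proj(d,[.519,.104,.08]))
E
```

```text
{'time': 2.15, 'position': [0.5202, 0.1031, 0.1296], 'tool_rot': [0.2074, 3.1344, -0.0008], 'ft_force': [0.1008, 0.0624, 0.7061], 'grip_width': 0.0017, 'grip_force': 0.0, 'joint_positions': [0.4736, 0.24, -0.8002, 1.865, 0.1918, 1.115, 1.0413]}
[[-0.991, 0.132, 0.0], [0.132, 0.991, -0.001], [-0.0, -0.0, -1.0]]
1 slide [1.3, 0.7, 27.6] rot [-0.0005, 0.0004, -0.0006]
(343.6788403597349, 485.2494370517685) (317.8445039703011, 280.3465868932511)
```

View pics/w1.png

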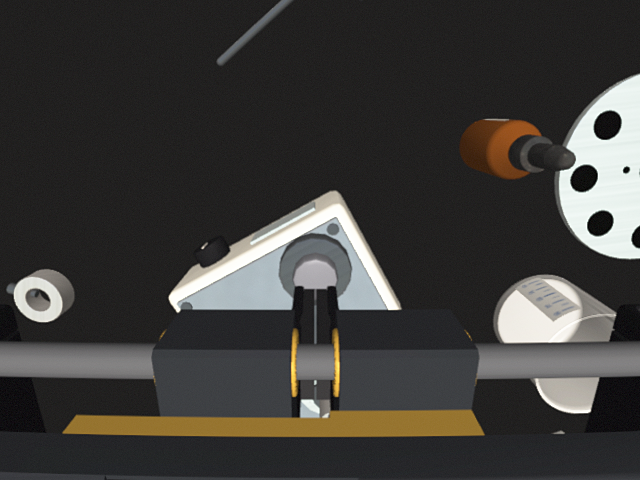

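The wrist view shows the closed fingertips (about (317,290)) directly over the button at (317,272), so I'll press now.

{"method": "send_rows", "body": {
  "motion": [
    {"claw": -1, "slide": [1, 0.7, 20], "delta_rot": [0, 0, 0]},
    {"claw": -1, "slide": [1, 0.7, 27], "delta_rot": [0, 0, 0]},
    {"claw": -1, "slide": [1, 0.7, 31], "delta_rot": [0, 0, 0]},
    {"claw": -1, "slide": [1, 0.7, 34], "delta_rot": [0, 0, 0]},
    {"claw": -1, "slide": [1, 0.7, 34], "delta_rot": [0, 0, 0]}
  ]
}}

```text
time: 2.75
position: [0.5186, 0.1024, 0.0968]
tool_rot: [-0.216, -3.133, 0.002]
ft_force: [-3.8, -0.6, 4.8]
grip_width: 0.006
grip_force: 2.3
```

{"method": "send_rows", "body": {
  "motion": [
    {"claw": -1, "slide": [0, 0, 1], "delta_rot": [0, 0, 0]},
    {"claw": -1, "slide": [0, 0, 2], "delta_rot": [0, 0, 0]},
    {"claw": -1, "slide": [0, 0, 2.5], "delta_rot": [0, 0, 0]}
  ]
}}

```text
time: 3.05
position: [0.5189, 0.1024, 0.0962]
tool_rot: [-0.216, -3.134, 0.003]
ft_force: [-8.7, -3.3, 19.5]
grip_width: 0.005
grip_force: 9.7
```

{"method": "send_rows", "body": {
  "motion": [
    {"claw": -1, "slide": [0, 0, -20], "delta_rot": [0, 0, 0]},
    {"claw": -0.2, "slide": [0, 0, -60], "delta_rot": [0, 0, 0]},
    {"claw": -0.2, "slide": [0, 0, -95], "delta_rot": [0, 0, 0]},
    {"claw": -0.2, "slide": [0, 0, -95], "delta_rot": [0, 0, 0]}
  ]
}}

```text
time: 3.45
position: [0.5227, 0.1033, 0.1944]
tool_rot: [0.216, 3.123, 0.001]
ft_force: [-0.0, -0.5, -0.5]
grip_width: 0.196
grip_force: 0.0
```

```bash
python3 - <<'E'
from h import *
s=st(); plan([.5996,.105,.19],3.01,1)
E
```

```text
{'time': 3.45, 'position': [0.5227, 0.1033, 0.1944], 'tool_rot': [0.2155, 3.1231, 0.0007], 'ft_force': [-0.0219, -0.4867, -0.5012], 'grip_width': 0.1959, 'grip_force': 0.0, 'joint_positions': [0.5053, 0.1653, -0.8169, 1.7943, 0.1317, 1.2258, 1.0847]}
[[-0.99, 0.137, 0.011], [0.137, 0.991, -0.0], [-0.011, 0.001, -1.0]]
1 slide [-75.9, 12.2, 5.3] rot [0.0012, 0.011, -0.0062]
```

{"method": "send_rows", "body": {
  "motion": [
    {"claw": -0.2, "slide": [-38, 6, 2], "delta_rot": [0, 0, 0]},
    {"claw": -0.2, "slide": [-76, 12, 5], "delta_rot": [0, 0.005, 0]},
    {"claw": -0.2, "slide": [-76, 12, 5], "delta_rot": [0, 0.005, 0]},
    {"claw": -0.2, "slide": [-76, 12, 5], "delta_rot": [0, 0.005, 0]}
  ]
}}

```text
time: 3.85
position: [0.5959, 0.1042, 0.1825]
tool_rot: [-0.216, -3.127, -0.002]
ft_force: [-0.9, 0.8, -0.6]
grip_width: 0.39
grip_force: 0.0
```

```bash
python3 - <<'E'
from h import *
s=st(); plan([.5996,.105,.123],3.01,1)
d=snap('wrist','w2'); snap('side','d2');snap('scene','s2')
print(proj(d,[.5996,.105,.132]))
a=cv2.imread('pics/w2.png');b=cv2.imread('pics/d2.png');c=cv2.imread('pics/s2.png')
m=np.hstack([cv2.resize(b[190:310,300:420],(400,400),interpolation=cv2.INTER_CUBIC),cv2.resize(a[280:480,220:420],(400,400))])
cv2.imwrite('pics/m2.png',m)
E
```

```text
{'time': 3.85, 'position': [0.5959, 0.1042, 0.1825], 'tool_rot': [-0.2155, -3.1271, -0.0019], 'ft_force': [-0.9071, 0.7725, -0.6475], 'grip_width': 0.3896, 'grip_force': 0.0, 'joint_positions': [0.4202, 0.3663, -0.7845, 1.622, 0.264, 1.2709, 1.0219]}
[[-0.991, 0.137, -0.007], [0.137, 0.991, 0.002], [0.007, 0.001, -1.0]]
1 slide [-4.0, 1.3, 59.5] rot [0.0007, -0.0072, -0.006]
(318.93804092706245, 288.98013250155253)
```

View pics/m2.png

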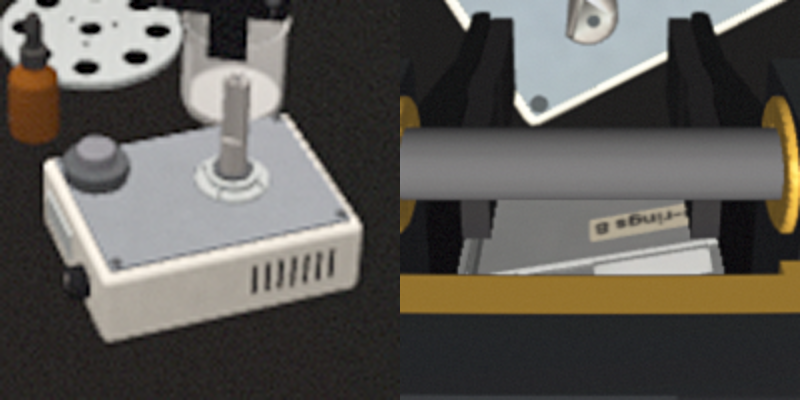

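The button is back up in the side view. The wrist view has the shaft end at (316,290), against a prediction of (319,289), so the position estimate holds. I'll go down and close lightly to feel the flat.

{"method": "send_rows", "body": {
  "motion": [
    {"claw": -0.2, "slide": [-4, 1.3, 20], "delta_rot": [0, 0, 0]},
    {"claw": -0.2, "slide": [-4, 1.3, 60], "delta_rot": [0, 0, 0]},
    {"claw": -0.2, "slide": [-4, 1.3, 60], "delta_rot": [0, 0, 0]},
    {"claw": -1, "slide": [-4, 1.3, 60], "delta_rot": [0, 0, 0]},
    {"claw": -1, "slide": [-4, 1.3, 60], "delta_rot": [0, 0, 0]}
  ],
  "grip_force": 4
}}

```text
time: 4.5
position: [0.6006, 0.1057, 0.126]
tool_rot: [-0.214, -3.132, -0.001]
ft_force: [-0.8, -0.1, 0.5]
grip_width: 0.288
grip_force: 0.0
```

{"method": "send_rows", "body": {
  "motion": [
    {"claw": -1, "slide": [0, 0, 0], "delta_rot": [0, 0, 0]},
    {"claw": -1, "slide": [0, 0, 0], "delta_rot": [0, 0, 0]},
    {"claw": -1, "slide": [0, 0, 0], "delta_rot": [0, 0, 0]}
  ]
}}

```text
time: 4.8
position: [0.6007, 0.1041, 0.1255]
tool_rot: [-0.216, -3.131, 0.002]
ft_force: [-2.8, -3.8, 6.6]
grip_width: 0.156
grip_force: 4.0
```

```bash
python3 - <<'E'
from h import *
s=st(); w=s['grip_width']*87; print('width',w,'phi',0.973-np.arccos(np.clip((w-8)/8,-1,1)))
E
```

```text
{'time': 4.8, 'position': [0.6007, 0.1041, 0.1255], 'tool_rot': [-0.2163, -3.1313, 0.0023], 'ft_force': [-2.8324, -3.761, 6.5902], 'grip_width': 0.1556, 'grip_force': 3.9981, 'joint_positions': [0.3967, 0.4254, -0.762, 1.6736, 0.3146, 1.1728, 0.9876]}
[[-0.99, 0.138, -0.003], [0.138, 0.99, -0.001], [0.003, -0.002, -1.0]]
width 13.534819609524906 phi 0.16625516657368322
```

{"method": "send_rows", "body": {
  "motion": [
    {"claw": -1, "slide": [0, 0, 0], "delta_rot": [0, 0, 0]},
    {"claw": -1, "slide": [0, 0, 0], "delta_rot": [0, 0, 0]},
    {"claw": -1, "slide": [0, 0, 0], "delta_rot": [0, 0, 0]}
  ],
  "grip_force": 40
}}

```text
time: 5.1
position: [0.6006, 0.1042, 0.1256]
tool_rot: [-0.216, -3.131, 0.002]
ft_force: [-1.4, -3.7, 7.1]
grip_width: 0.143
grip_force: 39.9
```

```bash
python3 - <<'E'
from h import *
s=st(); w=s['grip_width']*87; print('width',w,az(s), s['torque'])
E
```

```text
{'time': 5.1, 'position': [0.6006, 0.1042, 0.1256], 'tool_rot': [-0.2161, -3.1312, 0.0021], 'ft_force': [-1.3512, -3.6746, 7.1234], 'grip_width': 0.1426, 'grip_force': 39.9477, 'joint_positions': [0.3966, 0.4255, -0.7621, 1.6735, 0.3144, 1.173, 0.9876]}
[[-0.991, 0.137, -0.003], [0.137, 0.991, -0.001], [0.003, -0.002, -1.0]]
width 12.40379867099151 3.003791881929771 [-0.58463438  0.34215573 -0.0230748 ]
```

Width is 12.4 mm, so the pads sit square on the flat, about 1.045 rad from the front. Now I turn it.

{"method": "send_rows", "body": {
  "motion": [
    {"claw": -1, "slide": [-0.2, -0.2, 0], "delta_rot": [0, 0, 0.1]},
    {"claw": -1, "slide": [-0.3, -0.3, 0], "delta_rot": [0, 0, 0.2]},
    {"claw": -1, "slide": [-0.4, -0.4, 0], "delta_rot": [0, 0, 0.3]},
    {"claw": -1, "slide": [-0.6, -0.6, 0], "delta_rot": [0, 0, 0.4]},
    {"claw": -1, "slide": [-0.7, -0.7, 0], "delta_rot": [0, 0, 0.5]}
  ],
  "grip_force": 40
}}

```text
time: 5.6
position: [0.601, 0.1034, 0.1256]
tool_rot: [-0.99, -2.979, 0.004]
ft_force: [-2.2, -3.4, 7.0]
grip_width: 0.14
grip_force: 40.1
```

{"method": "send_rows", "body": {
  "motion": [
    {"claw": -1, "slide": [-0.1, -0.2, 0], "delta_rot": [0, 0, 0.12]},
    {"claw": -1, "slide": [-0.1, -0.4, 0], "delta_rot": [0, 0, 0.24]},
    {"claw": -1, "slide": [-0.1, -0.6, 0], "delta_rot": [0, 0, 0.36]},
    {"claw": -1, "slide": [-0.1, -0.9, 0], "delta_rot": [0, 0, 0.48]},
    {"claw": -1, "slide": [-0.1, -0.9, 0], "delta_rot": [0, 0, 0.54]}
  ]
}}

```text
time: 6.1
position: [0.6009, 0.1025, 0.1256]
tool_rot: [-1.749, -2.608, 0.004]
ft_force: [-1.9, -3.5, 5.7]
grip_width: 0.138
grip_force: 40.1
```

{"method": "send_rows", "body": {
  "motion": [
    {"claw": -1, "slide": [0, 0, 0], "delta_rot": [0, 0, 0]},
    {"claw": -1, "slide": [0, 0, 0], "delta_rot": [0, 0, 0]}
  ]
}}

```text
time: 6.3
position: [0.6009, 0.1025, 0.1256]
tool_rot: [-1.744, -2.611, 0.004]
ft_force: [-2.5, -3.1, 6.3]
grip_width: 0.141
grip_force: 40.0
```

```bash
python3 - <<'E'
from h import *
s=st(); w=s['grip_width']*87; print('width',w,'az',az(s),'want 1.959', s['torque'])
E
```

```text
{'time': 6.3, 'position': [0.6009, 0.1025, 0.1256], 'tool_rot': [-1.7441, -2.6111, 0.004], 'ft_force': [-2.459, -3.1275, 6.2772], 'grip_width': 0.1413, 'grip_force': 39.9817, 'joint_positions': [0.2599, 0.3795, -0.5784, 1.6787, 0.224, 1.153, 0.015]}
[[-0.383, 0.924, -0.003], [0.924, 0.383, -0.001], [-0.0, -0.003, -1.0]]
width 12.29191978565801 az 1.9638234824133753 want 1.959 [-0.64429481  0.23371966  0.00205269]
```

{"method": "send_rows", "body": {
  "motion": [
    {"claw": -0.4, "slide": [0, 0, 0], "delta_rot": [0, 0, 0]},
    {"claw": -0.4, "slide": [0, 0, 0], "delta_rot": [0, 0, 0]},
    {"claw": -0.4, "slide": [0, 0, 0], "delta_rot": [0, 0, 0]},
    {"claw": 0.3, "slide": [0, 0, -30], "delta_rot": [0, 0, 0]},
    {"claw": 0.3, "slide": [0, 0, -75], "delta_rot": [0, 0, 0]}
  ],
  "grip_force": 20
}}

```text
time: 6.8
position: [0.5981, 0.1034, 0.1963]
tool_rot: [-1.737, -2.605, 0.01]
ft_force: [0.6, 0.0, 1.2]
grip_width: 0.404
grip_force: 0.0
```

```bash
python3 - <<'E'
from h import *
s=st(); plan([.5163,-.1835,.14],.68,2)
E
```

```text
{'time': 6.8, 'position': [0.5981, 0.1034, 0.1963], 'tool_rot': [-1.7373, -2.6054, 0.0095], 'ft_force': [0.6341, 0.0234, 1.1823], 'grip_width': 0.4044, 'grip_force': 0.0, 'joint_positions': [0.2744, 0.3209, -0.5945, 1.6008, 0.1809, 1.2878, 0.0456]}
[[-0.384, 0.923, -0.012], [0.923, 0.384, 0.001], [0.005, -0.011, -1.0]]
1 slide [-116.9, -92.6, 28.5] rot [-0.0119, -0.0014, 0.6427]
2 slide [-149.1, -4.4, 28.1] rot [0.0, 0.0, 0.6427]
```

{"method": "send_rows", "body": {
  "motion": [
    {"claw": 0.3, "slide": [-24, -18, 3], "delta_rot": [0, 0, 0.128]},
    {"claw": 0.3, "slide": [-47, -37, 8], "delta_rot": [0, 0, 0.257]},
    {"claw": 0.3, "slide": [-70, -55, 15], "delta_rot": [0, 0, 0.385]},
    {"claw": 0.3, "slide": [-94, -74, 22], "delta_rot": [0, 0, 0.514]},
    {"claw": 0.3, "slide": [-117, -93, 28], "delta_rot": [0, 0, 0.643]}
  ]
}}

```text
time: 7.3
position: [0.5587, -0.0409, 0.1704]
tool_rot: [-2.482, -1.92, 0.005]
ft_force: [0.3, 1.0, -0.1]
grip_width: 0.651
grip_force: 0.0
```

{"method": "send_rows", "body": {
  "motion": [
    {"claw": 0.3, "slide": [-38, -1, 7], "delta_rot": [0, 0, 0.16]},
    {"claw": 0.3, "slide": [-76, -2, 14], "delta_rot": [0, 0, 0.32]},
    {"claw": 0.3, "slide": [-113, -3, 21], "delta_rot": [0, 0, 0.48]},
    {"claw": 0.3, "slide": [-149, -4, 28], "delta_rot": [0, 0, 0.643]},
    {"claw": 0.3, "slide": [-149, -4, 28], "delta_rot": [0, 0, 0.643]}
  ]
}}

```text
time: 7.8
position: [0.5155, -0.1897, 0.1415]
tool_rot: [-2.968, -1.027, 0.013]
ft_force: [-0.3, -0.3, 0.6]
grip_width: 0.65
grip_force: 0.0
```

```bash
python3 - <<'E'
from h import *
s=st(); d=snap('wrist','w3'); print(az(s))
print(proj(d,[.5163,-.1835,.016]))
i=cv2.imread('pics/w3.png'); cv2.imwrite('pics/m3.png',cv2.resize(i[150:350,200:440],(720,600),interpolation=cv2.INTER_CUBIC))
E
```

```text
{'time': 7.8, 'position': [0.5155, -0.1897, 0.1415], 'tool_rot': [-2.9677, -1.0269, 0.0127], 'ft_force': [-0.2965, -0.3125, 0.6321], 'grip_width': 0.6501, 'grip_force': 0.0, 'joint_positions': [0.55, 0.2026, -0.2763, 1.8173, 0.0646, 1.1373, -0.6531]}
[[0.786, 0.618, -0.008], [0.618, -0.786, -0.002], [-0.007, -0.004, -1.0]]
0.6662532895037839
(308.0936068286616, 232.50053265923273)
```

View pics/m3.png

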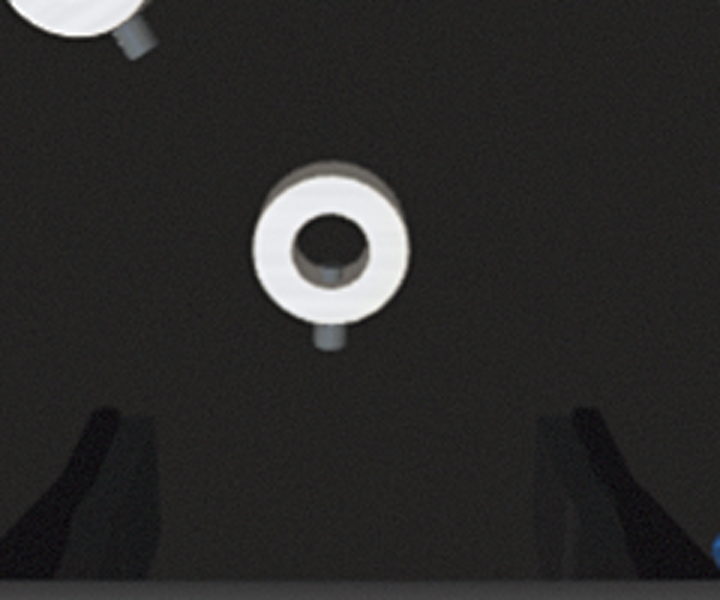

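The collar's top centre is at (310.3,233.3) and its screw's outer end at (310,265.7), pointing nearly straight along −tool x.

```bash
python3 - <<'E'
from h import *
d=dict(np.load('pics/w3.npz'))
i=cv2.imread('pics/w3.png'); g=cv2.inRange(i,(215,)*3,(255,)*3)
n,l,stt,c=cv2.connectedComponentsWithStats(g)
k=l[233,310-19]; m=(l==k).astype(np.uint8); cs,_=cv2.findContours(m,cv2.RETR_EXTERNAL,cv2.CHAIN_APPROX_NONE); e=cv2.fitEllipse(cs[0]); print(e)
C=onz(d,*e[0],.016); W=onz(d,310,265.7,.008); B=onz(d,310,257.5,.008)
print(C.round(4),W.round(4),np.hypot(*(W-C)[:2]),'screw az',np.arctan2(*(C-W)[[1,0]]))
plan([C[0],C[1],.03],np.arctan2(*(C-W)[[1,0]]),1)
E
```

```text
((309.739501953125, 232.85121154785156), (46.9946174621582, 49.19205856323242), 94.02316284179688)
[ 0.5168 -0.1846  0.016 ] [ 0.4951 -0.2015  0.008 ] 0.027516916545913483 screw az 0.6642773950796432
1 slide [1.6, -1.1, 112.1] rot [-0.0043, 0.0049, 0.0054]
```

{"method": "send_rows", "body": {
  "motion": [
    {"claw": 0.3, "slide": [0.5, 0, 40], "delta_rot": [0, 0, 0]},
    {"claw": 0.3, "slide": [1, -1, 80], "delta_rot": [-0.002, 0.002, 0.005]},
    {"claw": 0.3, "slide": [1.6, -1.1, 105], "delta_rot": [-0.004, 0.005, 0.005]},
    {"claw": 0.3, "slide": [1.6, -1.1, 111], "delta_rot": [-0.004, 0.005, 0.005]},
    {"claw": 0.3, "slide": [1.6, -1.1, 111], "delta_rot": [-0.004, 0.005, 0.005]}
  ]
}}

```text
time: 8.35
position: [0.5183, -0.1805, 0.0314]
tool_rot: [-2.962, -1.041, -0.001]
ft_force: [0.7, -0.1, 1.4]
grip_width: 0.647
grip_force: 0.0
```

```bash
python3 - <<'E'
from h import *
s=st(); plan([.5168,-.1846,.026],.664,1)
E
```

```text
{'time': 8.35, 'position': [0.5183, -0.1805, 0.0314], 'tool_rot': [-2.9624, -1.0407, -0.0011], 'ft_force': [0.704, -0.1188, 1.3614], 'grip_width': 0.6469, 'grip_force': 0.0, 'joint_positions': [0.5279, 0.3294, -0.2739, 1.9123, 0.1084, 0.9146, -0.6934]}
[[0.78, 0.625, 0.0], [0.625, -0.78, 0.002], [0.001, -0.001, -1.0]]
1 slide [-3.8, 2.3, 5.4] rot [-0.0014, -0.0012, 0.0116]
```

{"method": "send_rows", "body": {
  "motion": [
    {"claw": 0.3, "slide": [-3.8, 2.3, 2], "delta_rot": [0, 0, 0]},
    {"claw": 0.3, "slide": [-3.8, 2.3, 4], "delta_rot": [0, 0, 0.01]},
    {"claw": 0.3, "slide": [-3.8, 2.3, 4], "delta_rot": [0, 0, 0.01]}
  ]
}}

```text
time: 8.65
position: [0.5176, -0.1863, 0.0289]
tool_rot: [2.969, 1.022, 0.005]
ft_force: [0.2, 0.7, 0.3]
grip_width: 0.648
grip_force: 0.0
```

```bash
python3 - <<'E'
from h import *
s=st(); plan([.5168,-.1846,.026],.664,1)
E
```

```text
{'time': 8.65, 'position': [0.5176, -0.1863, 0.0289], 'tool_rot': [2.9694, 1.022, 0.0046], 'ft_force': [0.1645, 0.6689, 0.2954], 'grip_width': 0.6484, 'grip_force': 0.0, 'joint_positions': [0.5327, 0.3323, -0.2683, 1.9138, 0.1092, 0.9063, -0.6966]}
[[0.788, 0.615, 0.003], [0.615, -0.788, -0.0], [0.002, 0.002, -1.0]]
1 slide [0.4, -1.8, 2.9] rot [0.0021, -0.0024, -0.0011]
```

{"method": "send_rows", "body": {
  "motion": [
    {"claw": 0.3, "slide": [0.4, -1.3, 2.5], "delta_rot": [0, 0, 0]},
    {"claw": -1, "slide": [0.4, -1.3, 2.5], "delta_rot": [0, 0, 0]},
    {"claw": -1, "slide": [0.4, -1.3, 2.5], "delta_rot": [0, 0, 0]},
    {"claw": -1, "slide": [0.4, -1.3, 2.5], "delta_rot": [0, 0, 0]},
    {"claw": -1, "slide": [0.4, -1.3, 2.5], "delta_rot": [0, 0, 0]}
  ],
  "grip_force": 15
}}

```text
time: 9.15
position: [0.5165, -0.1844, 0.0255]
tool_rot: [-2.97, -1.024, -0.003]
ft_force: [1.3, -0.1, 0.5]
grip_width: 0.411
grip_force: 15.0
```

{"method": "send_rows", "body": {
  "motion": [
    {"claw": -1, "slide": [0, 0, 0], "delta_rot": [0, 0, 0]},
    {"claw": -1, "slide": [0, 0, 0], "delta_rot": [0, 0, 0]}
  ],
  "grip_force": 40
}}

```text
time: 9.35
position: [0.5165, -0.1845, 0.0255]
tool_rot: [-2.97, -1.024, -0.003]
ft_force: [-1.1, 0.3, 0.6]
grip_width: 0.405
grip_force: 40.0
```

```bash
python3 - <<'E'
from h import *
s=st(); print('w',s['grip_width']*87,az(s))
E
```

```text
{'time': 9.35, 'position': [0.5165, -0.1845, 0.0255], 'tool_rot': [-2.9701, -1.0236, -0.0025], 'ft_force': [-1.0605, 0.2985, 0.6205], 'grip_width': 0.4048, 'grip_force': 40.0001, 'joint_positions': [0.5308, 0.3355, -0.2687, 1.9183, 0.1105, 0.9007, -0.6993]}
[[0.788, 0.616, 0.002], [0.616, -0.788, 0.001], [0.002, 0.0, -1.0]]
w 35.217606824050485 0.6637958061814938
```

{"method": "send_rows", "body": {
  "motion": [
    {"claw": -1, "slide": [0, 0, -15], "delta_rot": [0, 0, 0]},
    {"claw": -1, "slide": [0, 0, -50], "delta_rot": [0, 0, 0]},
    {"claw": -1, "slide": [0, 0, -95], "delta_rot": [0, 0, 0]},
    {"claw": -1, "slide": [0, 0, -140], "delta_rot": [0, 0, 0]},
    {"claw": -1, "slide": [0, 0, -165], "delta_rot": [0, 0, 0]}
  ]
}}

```text
time: 9.85
position: [0.5177, -0.1849, 0.1957]
tool_rot: [2.966, 1.023, 0.01]
ft_force: [1.5, 0.1, -1.2]
grip_width: 0.406
grip_force: 40.0
```

{"method": "send_rows", "body": {
  "motion": [
    {"claw": -1, "slide": [0, 0, 0], "delta_rot": [0, 0, 0]},
    {"claw": -1, "slide": [0, 0, 0], "delta_rot": [0, 0, 0]},
    {"claw": -1, "slide": [0, 0, 0], "delta_rot": [0, 0, 0]}
  ]
}}

```text
time: 10.15
position: [0.5151, -0.1842, 0.189]
tool_rot: [-2.968, -1.023, 0.001]
ft_force: [0.4, 0.3, -1.5]
grip_width: 0.405
grip_force: 40.0
```

```bash
python3 - <<'E'
from h import *
d=snap('wrist','w4'); s=st()
i=cv2.imread('pics/w4.png'); cv2.imwrite('pics/m4.png',cv2.resize(i[220:380,220:420],(800,640)[:2] and (750,600),interpolation=cv2.INTER_CUBIC))
p=np.array(s['position']); M=R.from_rotvec(s['tool_rot']).as_matrix()
print(proj(d,p+M@[0,0,.0095]),proj(d,p+M@[-.026,0,.0175]))
plan([.5989,.1027,.185],.388,2)
E
```

```text
{'time': 10.2, 'position': [0.515, -0.1842, 0.1887], 'tool_rot': [-2.968, -1.023, 0.0016], 'ft_force': [-0.2056, -0.4168, -1.8945], 'grip_width': 0.4049, 'grip_force': 39.9997, 'joint_positions': [0.5553, 0.1536, -0.2841, 1.7736, 0.0443, 1.2229, -0.6478]}
[[0.788, 0.616, -0.002], [0.616, -0.788, 0.002], [-0.0, -0.002, -1.0]]
(312.77520910004154, 320.4327411556367) (312.96335366787554, 362.3352557412909)
1 slide [121.4, -87.1, 2.0] rot [-0.0025, 0.0004, 0.1379]
2 slide [108.3, -103.0, 1.8] rot [0.0, 0.0, 0.1379]
```

View pics/m4.png

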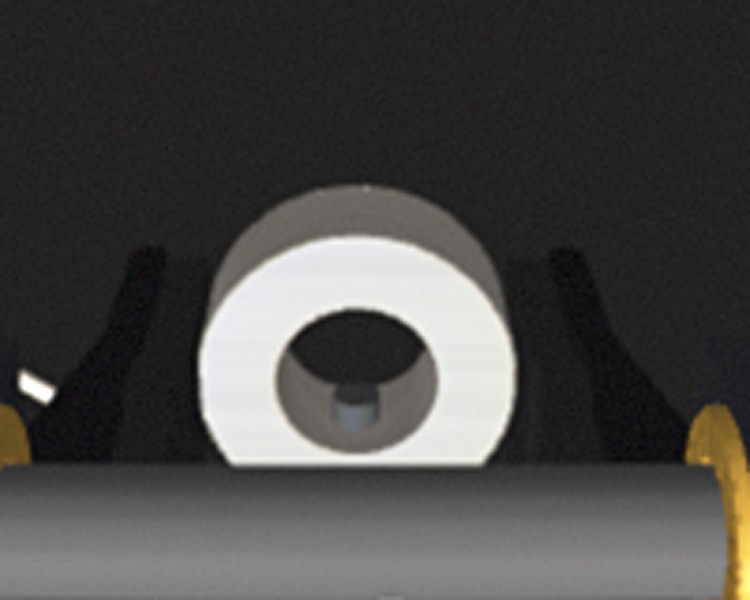

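The held collar's bore centre is at (315.2,321.6) with the screw straight along −tool x at (314.7,328). I'll use this with the w2 picture to cross-check the shaft axis.

```bash
python3 - <<'E'
from h import *
d=dict(np.load('pics/w4.npz')); s=ctrl.get_state(); p=np.array(s['position']); M=R.from_rotvec(s['tool_rot']).as_matrix()
q=M.T@(onz(d,315.2,321.6,p[2]-.0095)-p); print('collar top in tool mm',(q*1e3).round(2))
# w2
i=cv2.imread('pics/w2.png')
d2=dict(np.load('pics/w2.npz')); P=onz(d2,316.5,290,.132); 
p2=np.array([.5959,.1042,.1825]); M2=R.from_rotvec([-0.2155,-3.1271,-0.0019]).as_matrix()
print('shaft raw',P.round(4),'tool',(M2.T@(P-p2)*1e3).round(2))
print('shaft corrected',(P-M2@[0,q[1],0]).round(4),(P-M2@[q[0],q[1],0]).round(4))
cv2.imwrite('pics/m5.png',cv2.resize(i[270:310,290:345],(770,560),interpolation=cv2.INTER_CUBIC))
E
```

```text
collar top in tool mm [-0.55  1.02  9.5 ]
shaft raw [0.6    0.1037 0.132 ] tool [-4.490e+00 -1.000e-02  5.047e+01]
shaft corrected [0.5999 0.1026 0.132 ] [0.5993 0.1027 0.132 ]
```

View pics/m5.png

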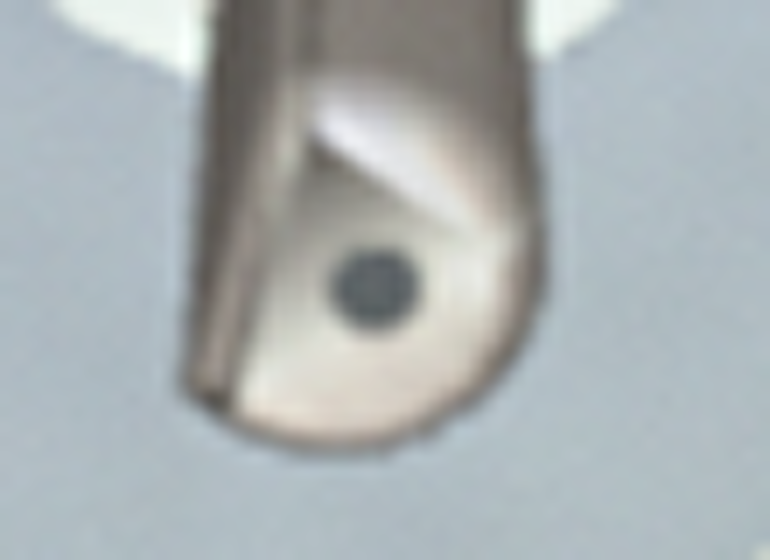

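Everything agrees on a shaft axis of about (0.5993, 0.1027). The hole in the shaft end at (316.7,290.6) confirms the centre. Now I'll carry the collar over it.

{"method": "send_rows", "body": {
  "motion": [
    {"claw": -1, "slide": [24, -17, 0], "delta_rot": [0, 0, 0.028]},
    {"claw": -1, "slide": [48, -35, 1], "delta_rot": [0, 0, 0.055]},
    {"claw": -1, "slide": [72, -52, 1], "delta_rot": [0, 0, 0.083]},
    {"claw": -1, "slide": [97, -70, 2], "delta_rot": [0, 0, 0.11]},
    {"claw": -1, "slide": [121, -87, 2], "delta_rot": [0, 0, 0.138]}
  ]
}}

```text
time: 10.7
position: [0.5571, -0.0401, 0.1867]
tool_rot: [-3.032, -0.815, 0.002]
ft_force: [-0.2, -0.7, -1.3]
grip_width: 0.4
grip_force: 40.0
```

{"method": "send_rows", "body": {
  "motion": [
    {"claw": -1, "slide": [27, -26, 0], "delta_rot": [0, 0, 0.035]},
    {"claw": -1, "slide": [54, -52, 1], "delta_rot": [0, 0, 0.07]},
    {"claw": -1, "slide": [81, -77, 1], "delta_rot": [0, 0, 0.1]},
    {"claw": -1, "slide": [108, -103, 2], "delta_rot": [0, 0, 0.138]},
    {"claw": -1, "slide": [108, -103, 2], "delta_rot": [0, 0, 0.138]}
  ]
}}

```text
time: 11.2
position: [0.5986, 0.1096, 0.1849]
tool_rot: [-3.074, -0.618, 0.001]
ft_force: [0.2, 0.8, -0.4]
grip_width: 0.404
grip_force: 40.0
```

{"method": "send_rows", "body": {
  "motion": [
    {"claw": -1, "slide": [0, 0, 0], "delta_rot": [0, 0, 0]},
    {"claw": -1, "slide": [0, 0, 0], "delta_rot": [0, 0, 0]},
    {"claw": -1, "slide": [0, 0, 0], "delta_rot": [0, 0, 0]},
    {"claw": -1, "slide": [0, 0, 0], "delta_rot": [0, 0, 0]}
  ]
}}

```text
time: 11.6
position: [0.5996, 0.1003, 0.1866]
tool_rot: [3.083, 0.602, 0.002]
ft_force: [0.1, -0.1, -0.7]
grip_width: 0.401
grip_force: 40.0
```

```bash
python3 - <<'E'
from h import *
s=st(); print(az(s)); plan([.5993,.1028,.165],.388,1,s)
E
```

```text
{'time': 11.6, 'position': [0.5996, 0.1003, 0.1866], 'tool_rot': [3.0832, 0.6021, 0.0018], 'ft_force': [0.0911, -0.108, -0.6517], 'grip_width': 0.4012, 'grip_force': 39.9998, 'joint_positions': [0.1621, 0.2972, -0.4464, 1.6257, 0.1339, 1.248, -1.4947]}
[[0.927, 0.376, 0.001], [0.376, -0.927, 0.0], [0.001, 0.0, -1.0]]
0.38571381088668927
1 slide [0.7, -2.4, 21.6] rot [0.0004, -0.0011, -0.0023]
```

{"method": "send_rows", "body": {
  "motion": [
    {"claw": -1, "slide": [0.7, -1.5, 5], "delta_rot": [0, 0, 0]},
    {"claw": -1, "slide": [0.7, -1.5, 10], "delta_rot": [0, 0, 0]},
    {"claw": -1, "slide": [0.7, -1.5, 15], "delta_rot": [0, 0, 0]},
    {"claw": -1, "slide": [0.7, -1.5, 20], "delta_rot": [0, 0, 0]},
    {"claw": -1, "slide": [0.7, -1.5, 20], "delta_rot": [0, 0, 0]}
  ]
}}

```text
time: 12.1
position: [0.5991, 0.1033, 0.1655]
tool_rot: [-3.082, -0.605, 0.001]
ft_force: [-0.3, -0.3, -0.8]
grip_width: 0.404
grip_force: 40.0
```

{"method": "send_rows", "body": {
  "motion": [
    {"claw": -1, "slide": [0, 0, 0], "delta_rot": [0, 0, 0]},
    {"claw": -1, "slide": [0, 0, 0], "delta_rot": [0, 0, 0]},
    {"claw": -1, "slide": [0, 0, 0], "delta_rot": [0, 0, 0]},
    {"claw": -1, "slide": [0, 0, 0], "delta_rot": [0, 0, 0]},
    {"claw": -1, "slide": [0, 0, 0], "delta_rot": [0, 0, 0]}
  ]
}}

```text
time: 12.6
position: [0.5998, 0.1035, 0.1669]
tool_rot: [-3.082, -0.605, -0.003]
ft_force: [-0.7, -0.0, -0.3]
grip_width: 0.409
grip_force: 40.0
```

```bash
python3 - <<'E'
from h import *
s=st(); print(az(s)); plan([.5993,.1028,.155],.388,1,s)
E
```

```text
{'time': 12.6, 'position': [0.5998, 0.1035, 0.1669], 'tool_rot': [-3.0825, -0.6053, -0.0028], 'ft_force': [-0.7187, -0.018, -0.2723], 'grip_width': 0.4089, 'grip_force': 39.9996, 'joint_positions': [0.1562, 0.3137, -0.4461, 1.6468, 0.1425, 1.2116, -1.5039]}
[[0.926, 0.378, 0.002], [0.378, -0.926, 0.001], [0.002, 0.0, -1.0]]
0.3877888672583475
1 slide [-0.8, 0.4, 11.9] rot [0.0001, -0.0018, -0.0002]
```

{"method": "send_rows", "body": {
  "motion": [
    {"claw": -1, "slide": [-0.6, 0.4, 3], "delta_rot": [0, 0, 0]},
    {"claw": -1, "slide": [-0.6, 0.4, 6], "delta_rot": [0, 0, 0]},
    {"claw": -1, "slide": [-0.6, 0.4, 8], "delta_rot": [0, 0, 0]},
    {"claw": -1, "slide": [-0.6, 0.4, 10], "delta_rot": [0, 0, 0]},
    {"claw": -1, "slide": [-0.6, 0.4, 12], "delta_rot": [0, 0, 0]}
  ]
}}

```text
time: 13.1
position: [0.5993, 0.1029, 0.1545]
tool_rot: [-3.082, -0.605, -0.002]
ft_force: [-0.9, 0.1, -1.1]
grip_width: 0.407
grip_force: 40.0
```

{"method": "send_rows", "body": {
  "motion": [
    {"claw": -1, "slide": [0, 0, 2], "delta_rot": [0, 0, 0]},
    {"claw": -1, "slide": [0, 0, 4], "delta_rot": [0, 0, 0]},
    {"claw": -1, "slide": [0, 0, 6], "delta_rot": [0, 0, 0]},
    {"claw": -1, "slide": [0, 0, 8], "delta_rot": [0, 0, 0]}
  ]
}}

```text
time: 13.5
position: [0.5994, 0.1029, 0.1466]
tool_rot: [-3.082, -0.605, -0.002]
ft_force: [0.4, -0.1, -1.1]
grip_width: 0.403
grip_force: 40.0
```

{"method": "send_rows", "body": {
  "motion": [
    {"claw": -1, "slide": [0, 0, 0], "delta_rot": [0, 0, 0]},
    {"claw": -1, "slide": [0, 0, 0], "delta_rot": [0, 0, 0]}
  ]
}}

```text
time: 13.7
position: [0.5993, 0.1029, 0.1467]
tool_rot: [-3.082, -0.605, -0.002]
ft_force: [0.0, 0.5, -0.9]
grip_width: 0.406
grip_force: 40.0
```

{"method": "send_rows", "body": {
  "motion": [
    {"claw": -1, "slide": [0, 0, 4], "delta_rot": [0, 0, 0]},
    {"claw": -1, "slide": [0, 0, 8], "delta_rot": [0, 0, 0]},
    {"claw": -1, "slide": [0, 0, 12], "delta_rot": [0, 0, 0]},
    {"claw": -1, "slide": [0, 0, 15], "delta_rot": [0, 0, 0]},
    {"claw": -1, "slide": [0, 0, 17.2], "delta_rot": [0, 0, 0]}
  ]
}}

```text
time: 14.2
position: [0.5992, 0.1029, 0.129]
tool_rot: [-3.082, -0.605, -0.001]
ft_force: [-0.8, -0.5, -1.0]
grip_width: 0.405
grip_force: 40.0
```

{"method": "send_rows", "body": {
  "motion": [
    {"claw": -1, "slide": [0, 0, 0], "delta_rot": [0, 0, 0]},
    {"claw": -1, "slide": [0, 0, 0], "delta_rot": [0, 0, 0]},
    {"claw": -1, "slide": [0, 0, 0], "delta_rot": [0, 0, 0]},
    {"claw": -1, "slide": [0, 0, 0], "delta_rot": [0, 0, 0]}
  ]
}}

```text
time: 14.6
position: [0.5995, 0.1029, 0.1297]
tool_rot: [-3.082, -0.605, -0.003]
ft_force: [-0.3, 0.5, -1.9]
grip_width: 0.405
grip_force: 40.0
```

```bash
python3 - <<'E'
from h import *
a=snap('wrist','w6')['color'];b=snap('side','d6')['color'];c=snap('scene','s6')['color']
s=st(); print(az(s)); plan([.5993,.1028,.1295],.388,1,s)
f=lambda i,x,y,w,h:cv2.resize(i[y:y+h,x:x+w],(400,300),interpolation=cv2.INTER_CUBIC)
cv2.imwrite('pics/m6.png',np.vstack([np.hstack([f(a,220,240,200,150),f(b,300,180,120,90)]),np.hstack([f(c,190,210,100,75),cv2.resize(c,(400,300))])]))
E
```

```text
{'time': 14.75, 'position': [0.5994, 0.1029, 0.1296], 'tool_rot': [-3.0824, -0.6052, -0.0027], 'ft_force': [0.4737, 0.6697, -1.8025], 'grip_width': 0.4072, 'grip_force': 39.9997, 'joint_positions': [0.1515, 0.3455, -0.4406, 1.6864, 0.1592, 1.1435, -1.5154]}
[[0.926, 0.378, 0.002], [0.378, -0.926, 0.001], [0.002, 0.0, -1.0]]
0.38772518439135006
1 slide [-0.2, 0.0, 0.1] rot [0.0, -0.0017, -0.0003]
```

View pics/m6.png

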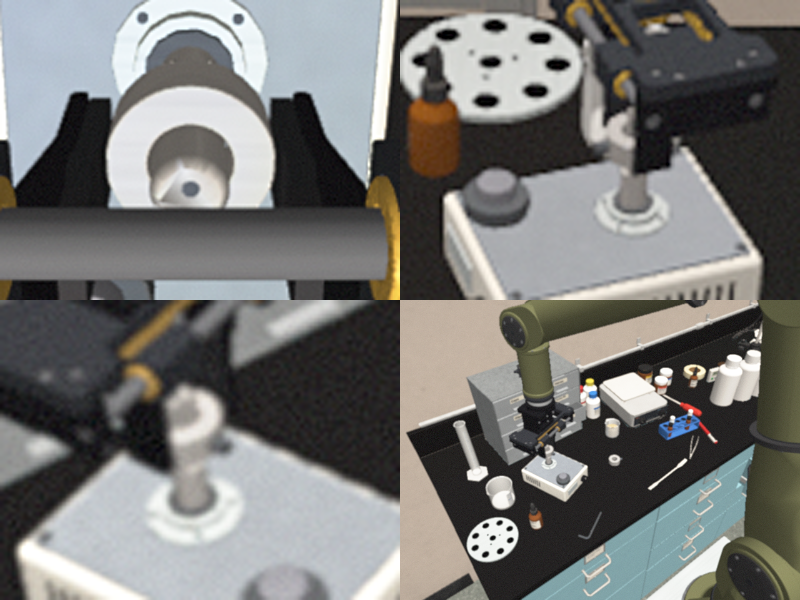

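The last views show the collar on the shaft, with the shaft centred in the bore (wrist view hole at about (315,334)). The button is up, the bystanders haven't moved, and there is no contact force, so I'll hand it in.

```bash
python3 -c "
from bench import ctrl; print(ctrl.close_job())"
```

```text
the job is handed in; nothing more can be done
None
```

The job is handed in at 14.75 s: I pressed the stop button fully and it sprang back, turned the flat to the front, and left the collar held level in the gripper halfway up the flat with its screw facing it; by my measurements it touches nothing, but no verdict came back.

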